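Hold a gel cassette down in the casting stand

TASK

Take the tall gel cassette out of the drying rack, slide it down gently (do not let it fall) into the slot of the grey casting stand, either way round, and press it onto the sprung rubber bed until the bed is about halfway down its travel, a force of about 11 N on the bed. Keep that push steady for at least three seconds so that a colleague can turn the clamps, and finish while still holding the cassette pressed down: do not let go. Leave the two smaller plates in the rack and everything else on the bench where it is.

Things in the scene. Friction and masses are not known exactly. Their poses are not given: they have to be found in the camera images.
- cassette: the gel cassette to be held, tallest of three framed plates in the rack: an upright slab 100 mm wide (its y), 10 mm thick (its x), 90 mm tall (its z), clear panes in a white frame with a 20 mm white band along the top, 140 to 270 g, same from both sides. Origin: centre of its underside. It stands in one of the rack's grooves. Pinch it across its thickness, mid-width near the top.
- cassette_top (a point): middle of the cassette's top edge, 90 mm above its origin
- stand: the grey casting stand, fixed to the bench: base 110 (x) x 160 (y) x 15 mm and two upright U channels at y = +-40 to +-62 mm, facing each other, that take the cassette's side edges; open between them, 97 mm high. A black clamp knob outside each channel (out to y = +-82 mm, 50 mm up) is for the colleague. Origin: centre of the base's underside. Axes: x across the slot, y along the cassette's width, z up.
- slot_mouth (a point): centre of the slot at the top of its straight part, 83 mm above the bench; axes as the stand's. Below it the slot is 12.5 mm across in x and 104 mm between channel backs in y; above it the walls flare outwards at 30 degrees, up to 97 mm above the bench, to about 27 mm in x and 120 mm in y.
- bed: the sprung bed between the channels, 30 x 76 x 10 mm, aluminium with a black rubber face on top. Origin: centre of its underside, 35 mm above the bench when up (rubber face at 45 mm). It moves only down, up to 16 mm to a hard stop. It stays up under the cassette's weight: it starts to move at 3 N, then takes 1 N more per mm (8 mm down = 11 N, 16 mm = 19 N).
- rack: the drying rack, light wood, fixed to the bench: a base 170 mm (x) by 130 mm (y) by 12 mm thick with three grooves along y at x = -60, 0 and +60 mm, each 12 mm across between ridges that stand 37 mm above the bench. Plates stand on the base, 12 mm above the bench. Origin: centre of its underside.
- short_plate: bystander: a plate like the cassette, as wide (100 mm) and as thick but only 50 mm tall, in another groove of the rack; origin centre of its underside
- narrow_plate: bystander: a plate 64 mm wide, 10 mm thick and 45 mm tall, in another groove of the rack; origin centre of its underside
- tube_rack: bystander: green tube rack 75 x 210 x 28 mm with white tubes up to 48 mm; origin centre of its underside
- water_bottle: bystander: translucent water bottle with a paper label and purple cap, 64 mm across, 210 mm tall; origin centre of its underside
- beaker: bystander: glass beaker, 72 mm across, 90 mm tall; origin centre of its underside
- dish: bystander: closed pale grey translucent culture dish, 54 mm across, 14 mm high, lying between stand and rack; origin centre of its underside
- pipette: bystander: hand pipette 220 mm long, 24 mm thick, lying along its x; origin under its middle
Not all that is in view belongs to the job. What is shaped like the cassette but blue or purple is not meant.

How it is judged (in metres and radians):
On the way, in this order (a step that is already met when the one before it is completed fails the run):
1. the cassette is in the slot: upright, square to it, both side edges in the channels, its underside at least 15 mm below the top of the slot's straight part, the bed not yet pressed by more than 2 mm (x of cassette in the frame of stand between -0.004 and 0.004 m and y of cassette in the frame of stand between -0.005 and 0.005 m and angle between cassette's own z axis and vertical below 0.1 rad and angle between the y axis of cassette and the y axis of stand, either way round below 0.15 rad and z of cassette in the frame of stand below 0.068 m and z of bed in the frame of stand above 0.033 m), for 0.05 s.
2. the fingers press the cassette steadily onto the bed with 7 to 15 N for 3 s (x of cassette in the frame of stand between -0.004 and 0.004 m and y of cassette in the frame of stand between -0.005 and 0.005 m and angle between cassette's own z axis and vertical below 0.1 rad and angle between the y axis of cassette and the y axis of stand, either way round below 0.15 rad and contact force between cassette and bed between 7 and 15 N and z of bed in the frame of stand between 0.0225 and 0.0315 m and contact force between the fingers and cassette above 3 N and linear speed of cassette below 0.02 m/s), for 2.8 s.
At the end, for the whole second after the job is handed in: The cassette stands in the slot (within 4 mm and 5 mm of its centre, upright within 0.10 rad, square within 0.15 rad), the fingers hold it (more than 3 N of contact), it is at rest (under 20 mm/s), and it presses the bed with 7 to 15 N (bed 3.5 to 12.5 mm down), as before for 3 s (all of step 2); the arm keeps its last pose, push and grip.
It fails at once if the cassette is pressed onto the bed with more than 30 N (the panes crack) (contact force between cassette and bed above 30 N).
It fails at once if the cassette is dropped into the slot (faster than 0.5 m/s there) (x of cassette in the frame of stand between -0.004 and 0.004 m and y of cassette in the frame of stand between -0.005 and 0.005 m and z of cassette in the frame of stand below 0.083 m and linear speed of cassette above 0.5 m/s).
It fails at once if a bystander is moved by more than 30 mm (distance of any of short_plate, narrow_plate, tube_rack, water_bottle, beaker, dish, pipette from where it was at the start of the episode above 0.03 m).
It also fails if it takes over 64 s, if anything falls off the work surface, if the arm or the gripper's body presses on something with over 40 N, if the wrist force passes 120 N, or if a joint passes its speed limit or range.

ROBOT

A 6-joint arm with a two-finger parallel gripper is mounted at the origin on the work surface. World frame = base frame: x ahead of the robot, y to its left, z up, the work surface at z = 0. Lengths are in mm, angles in rad, forces in N, time in s.
With the tool pointing down it reaches from about 275 to 825 mm from the base axis. Payload 5.2 kg.
Tool frame: the origin (TCP) lies midway between the tips of the shut fingers; the grasp point (between the pads) lies 19 mm behind it (bot.hold_point_z is the distance from the TCP to the grasp point, in mm); z points along the fingers, y is the line along which they close (so a half turn about z gives the same grasp; the last joint's range is limited). The gripper opens to 93 mm and grips with 3 to 60 N. Pads are 15 mm wide; open, the fingers measure 128 mm over their backs; the gripper's body (75 mm by 188 mm) begins 65 mm behind the grasp point.
Start: joints at [-1.453, 0.259, 1.535, -0, 1.348, -0.203], TCP at [173.45, -521.939, 218.653] pointing down, gripper open.
Joint ranges: [-3.14, 3.14], [-0.91, 2.08], [0.19, 2.58], [-1.22, 4.36], [0.22, 2.71], [-3.12, 3.12]. Speed limits (rad/s): [2.57, 2.57, 3.14, 3.14, 3.14, 3.14].

INTERFACE

Orientations are given as a unit quaternion [w, x, y, z].
In Python, from station import bot gives the robot as it stands.
- The arm moves only by the tool send_rows, never from a script. Its argument "targets" is a list that holds one entry, the list of rows, each a list of 6 numbers: the shift along the tool's x, y, z in mm, then the turn, a rotation vector about the tool's x, y, z in degrees. In form: [[[tx, ty, tz, wx, wy, wz], ...]]. A call has 1 to 12 rows; each row shifts and turns the commanded pose from where the row before left it, along the tool's axes as they then stand; what a row does not reach is not made up. A row lasts 1/10 s, in which the tool goes at most 50 mm and 8.59 degrees, less where a joint would pass 70% of its speed; a pose out of reach is approached as far as the arm can. A call is refused whole if a number of a shift passes 50 or a number of a turn 8.59, either way. A call with a gripper value outside its range is refused whole. "jaw" is the finger opening in mm, from 0 to 93, set as the call begins (left out, the last holds). The fingers move at their own pace and stop on an object; the grip force is fixed at half the most. Time passes only in rows, so rows that do not move let the fingers close. It gives the time, the measured TCP pose, the force and the opening at its end, in the units of the state.
- bot.sense(): the state, without advancing time (a new reading comes with each control period).
- bot.snapshot(name): name is "side" or "top" or "wrist"; returns the picture (400x640x3 uint8, red, green, blue); there is no depth.
- bot.camera_model(name): a dict with "fovy" (degrees; the focal length in pixels is half the picture's height over the tangent of half this angle, whatever the lens; pixels are square), "cx", "cy" (the principal point, pixels), "pose" (4x4, takes a point from camera to world coordinates). Camera axes: x right, y down, z forward; pixel columns grow to the right and rows downward; lengths in mm; the calibration is good to about 2 mm. A picture is of the moment at which its call begins: read the wrist's pose just before it. camera_model takes no time and is no camera call; for the wrist camera it gives the pose at the moment of the call.
- bot.hand_in(): hands the job in, once; it reports no verdict.
The state is a dict: "time_s": time; "joint_pos": joint angles; "dq": joint speeds; "tau": joint torques, N m; "ee_pos": TCP position; "ee_rot": TCP orientation; "ft_force": force on the tool from outside, world axes, zero at the start; "moment": the same for the moment, N m; "finger_gap": finger opening in mm.
Only numpy, scipy, OpenCV 4.12 (cv2) and the standard library are available. Lean on these libraries where they do the work, as an engineer would, in place of code of your own. Each camera call takes 0.05 s, during which the arm holds its last target. There are 200 camera calls.

## Working session

There is one attempt and no reset: what is moved stays moved. The work goes in short steps, Python scripts to look and compute and a tool call to move; the robot and the scene stay as the last step left them, time stands still between calls to the robot, and variables do not carry over. Pictures are saved under pics/ and viewed, on a budget of 10 in all, crops included, one or two more only if the job needs it, and the job is handed in when it is done.

Besides the shell and the picture viewer there is one more tool, called as name(argument=value, ...), one argument or row to a line, values as JSON. send_rows: Moves the arm, as the interface text tells. Its arguments: {"type":"object","properties":{"targets":{"type":"array","items":{"type":"array","items":{"type":"array","items":{"type":"number"}}}},"jaw":{"type":"number"}},"required":["targets"]}

```bash
mkdir -p pics
cat > h.py <<'E'
import numpy as np, cv2
from station import bot
def K(n):
    m=bot.camera_model(n); f=200/np.tan(np.radians(m["fovy"])/2); return f,m["cx"],m["cy"],np.array(m["pose"])
def pix2plane(n,u,v,z,k=None):
    f,cx,cy,P=k or K(n); d=P[:3,:3]@np.array([(u-cx)/f,(v-cy)/f,1]); o=P[:3,3]; return o+d*(z-o[2])/d[2]
def proj(n,p,k=None):
    f,cx,cy,P=k or K(n); q=P[:3,:3].T@(np.array(p,float)-P[:3,3]); return q[0]/q[2]*f+cx,q[1]/q[2]*f+cy
def save(n,name):
    im=bot.snapshot(n); cv2.imwrite(f"pics/{name}.png",im[:,:,::-1]); return im
E
python3 - <<'E'
from h import *
print(bot.sense())
for n in("side","top","wrist"):
    save(n,n+"0"); m=bot.camera_model(n); print(n,m["fovy"],m["cx"],m["cy"],np.round(m["pose"],3).tolist())
E
```

```text
{'time_s': 0.0, 'joint_pos': array([-1.45278269e+00,  2.59322948e-01,  1.53606778e+00,  1.52975715e-05,
        1.34798106e+00, -2.02808741e-01]), 'dq': array([ 9.05706574e-04,  3.00601884e-05,  4.02341125e-04,  6.43355468e-04,
       -2.48408238e-04,  7.70477102e-04]), 'tau': array([ 4.31259996e-04, -4.37313294e+01, -2.83993757e+01,  7.21659791e-02,
        4.15878359e-02, -1.47810715e-04]), 'ee_pos': array([ 173.39973438, -521.38805347,  217.83463342]), 'ee_rot': array([-8.88450564e-04,  9.87161571e-01,  1.59722391e-01,  4.51556190e-05]), 'ft_force': array([ 0.55691322, -0.36829634,  0.42403969]), 'moment': array([-0.03312807,  0.0185118 ,  0.00019328]), 'finger_gap': 92.94800046414188}
side 54.8636340001905 324.8482170679887 191.76597473688088 [[-0.867, -0.324, 0.378, 176.372], [-0.498, 0.539, -0.679, 761.801], [0.016, -0.777, -0.629, 791.924], [0.0, 0.0, 0.0, 1.0]]
top 53.03139044225291 316.4404978982908 206.2368765966575 [[0.011, -0.986, 0.165, 358.897], [-1.0, -0.009, 0.016, -22.444], [-0.014, -0.165, -0.986, 1504.847], [0.0, 0.0, 0.0, 1.0]]
wrist 66.68071676013692 319.97944696371985 197.6761294993699 [[0.315, -0.921, -0.231, 236.88], [-0.949, -0.306, -0.075, -500.957], [-0.002, 0.242, -0.97, 386.097], [0.0, 0.0, 0.0, 1.0]]
```

View pics/top0.png

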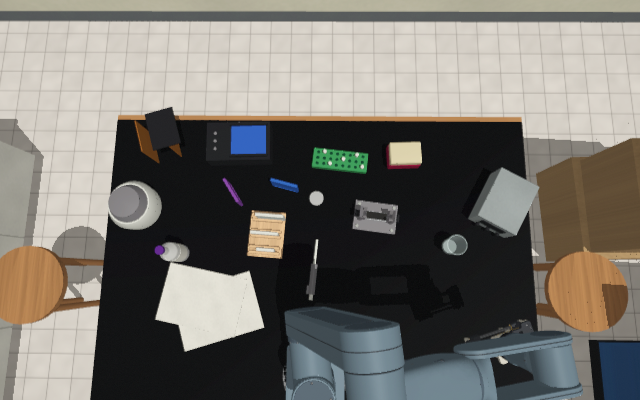

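View pics/side0.png

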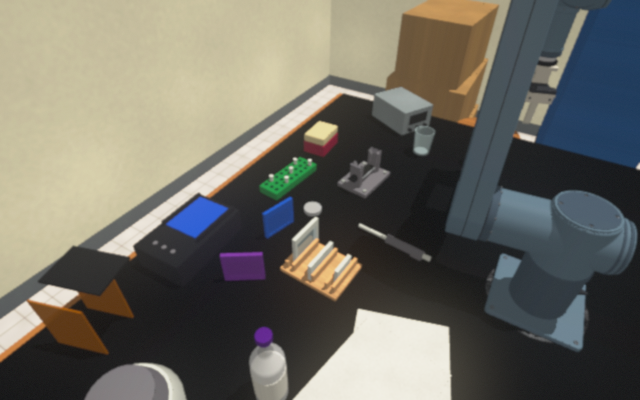

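Top view: the rack is at (267,234) and the stand at (376,216). Things that could be taken for the cassette in the top view:
- Rack plates at (268,215), (264,232) and (266,250).
- Blue plate at (285,184).
- Purple plate at (232,192).

The tallest white plate in the side view, at (305,236), is the far-x one at top (268,215). I'll check this in one composite crop.

Run:
```python
from h import *
t=cv2.imread("pics/top0.png"); s=cv2.imread("pics/side0.png")
a=cv2.resize(t[200:270,235:305],(400,400),interpolation=3)   # x5.714
b=cv2.resize(t[190:245,345:405],(400,367),interpolation=3)[:200]  # unused
b=cv2.resize(t[190:240,350:400],(400,400),interpolation=3) #x8
c=cv2.resize(s[210:310,270:370],(400,200*2),interpolation=3)
cv2.imwrite("pics/c1.png",np.hstack([a,b])[:, :800])
cv2.imwrite("pics/c2.png",c)
```

```text
(no output)
```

View pics/c1.png

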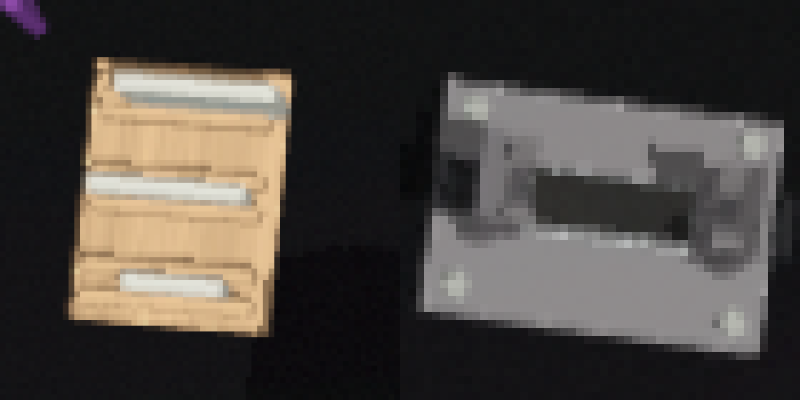

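View pics/c2.png

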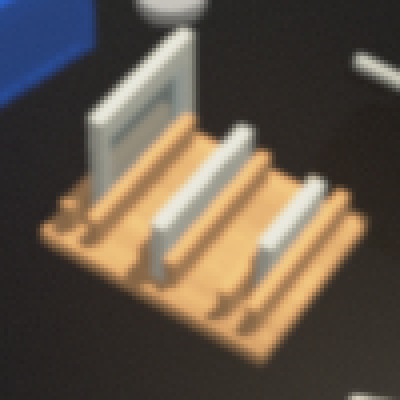

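The cassette is the tall white plate at the rack's far-x groove. Next I work out the poses.

Run:
```python
from h import *
k=K("top")
A=lambda u,v:(235+u/5.714-.5,200+v/5.714-.5); B=lambda u,v:(350+(u-400)/8-.5,190+v/8-.5)
def q(name,pts,z,f):
    P=np.array([pix2plane("top",*f(*p),z,k)[:2] for p in pts]); print(name,P.round(1).tolist(),"c",P.mean(0).round(1)); return P
R=q("rack",[(96,58),(293,72),(268,335),(70,318)],12,A)
S=q("stand",[(449,75),(783,122),(760,355),(418,310)],15,B)
C=q("cass",[(113,81),(279,94)],102,A)
for P in(R,S):
    e=(P[1]+P[2]-P[0]-P[3]); d=(P[0]+P[1]-P[2]-P[3]); print("yaw y-axis",np.degrees(np.arctan2(e[0],-e[1])),"xaxis",np.degrees(np.arctan2(d[1],d[0])), np.linalg.norm(e)/2,np.linalg.norm(d)/2)
e=C[1]-C[0]; print("cass yaw",np.degrees(np.arctan2(e[0],-e[1])),np.linalg.norm(e))
c=q("bed",[(540,178),(697,192),(690,242),(532,228)],45,B)
q("dish",[(317,198)],14,lambda u,v:(u,v))
print(bot.sense()["ee_pos"]); 
from scipy.spatial.transform import Rotation as Ro
print(Ro.from_quat(bot.sense()["ee_rot"],scalar_first=True).as_matrix().round(3))
```

```text
rack [[592.8, 247.3], [584.7, 116.6], [412.3, 128.7], [421.8, 257.7]] c [502.9 187.5]
stand [[637.2, -146.4], [616.1, -303.1], [506.2, -290.1], [525.6, -131.5]] c [ 571.3 -217.8]
cass [[564.4, 219.9], [557.2, 116.6]] c [560.8 168.2]
yaw y-axis -3.8982101879069835 xaxis -3.739352749388513 130.131653188345 172.05811225998715
yaw y-axis -7.322687899505711 xaxis -7.204037363117495 158.92434980931324 111.61093671969853
cass yaw -3.968857761342617 103.57193913022003
bed [[583.8, -185.5], [577.9, -257.4], [554.8, -253.8], [560.6, -181.6]] c [ 569.3 -219.6]
dish [[639.4, -0.6]] c [ 6.394e+02 -6.000e-01]
[ 173.40352293 -521.50017905  218.01277483]
[[ 0.949  0.315 -0.   ]
 [ 0.315 -0.949  0.001]
 [ 0.    -0.001 -1.   ]]
```

send_rows(
  targets=[
    [[0,0,0,0,0,-8.46],[0,0,0,0,0,-8.46],[0,0,0,0,0,-8.46],[0,0,0,0,0,-8.46],[0,0,0,0,0,-8.46],[0,0,0,0,0,-8.46],[0,0,0,0,0,-8.46],[0,0,0,0,0,-8.46],[30,15,0,0,0,0],[39,19,0,0,0,0],[39,19,0,0,0,0],[39,19,0,0,0,0]],
  ],
  jaw=50,
)

```text
time_s: 1.35
ee_pos: [255.7, -378.6, 218.3]
ee_rot: [-0.0, 0.731, 0.682, 0.0]
ft_force: [1.0, -0.6, 0.5]
finger_gap: 50.2
```

send_rows(
  targets=[
    [[39,19,0,0,0,0],[39,19,0,0,0,0],[39,19,0,0,0,0],[39,19,0,0,0,0],[39,19,0,0,0,0],[39,19,0,0,0,0],[39,19,0,0,0,0],[39,19,0,0,0,0],[39,19,0,0,0,0],[39,19,0,0,0,0],[39,19,0,0,0,0],[39,19,0,0,0,0]],
  ],
)

```text
time_s: 2.55
ee_pos: [515.5, 72.9, 218.5]
ee_rot: [-0.0, 0.731, 0.682, -0.0]
ft_force: [-0.5, -1.5, 0.6]
finger_gap: 50.3
```

```bash
cat >> h.py <<'E'
from scipy.spatial.transform import Rotation as Ro
def delta(p,yaw):
    "tool-frame shift and turn to reach TCP p, tool x at world yaw+90 (stand/cassette yaw), tool down"
    s=bot.sense(); R=Ro.from_quat(s["ee_rot"],scalar_first=True)
    a=np.radians(yaw+90); c,n=np.cos(a),np.sin(a); G=Ro.from_matrix(np.array([[c,n,0],[n,-c,0],[0,0,-1.]]))
    print("t",round(s["time_s"],2),"tcp",s["ee_pos"].round(1),"F",s["ft_force"].round(2),"M",s["moment"].round(2),"gap",round(s["finger_gap"],1))
    print("shift",R.inv().apply(np.array(p)-s["ee_pos"]).round(2),"turn",np.degrees((R.inv()*G).as_rotvec()).round(2))
E
python3 - <<'E'
from h import *
delta([561,168,205],-3.9)
E
```

```text
t 2.55 tcp [515.5  72.9 218.5] F [-0.48 -1.55  0.6 ] M [-0.04 -0.1  -0.03] gap 50.3
shift [98.04 38.93 13.45] turn [-0.01  0.01 -0.02]
```

send_rows(
  targets=[
    [[30,12,0,0,0,0],[34,14,3,0,0,0],[27,10,5,0,0,0],[0,0,0,0,0,0],[0,0,0,0,0,0],[0,0,0,0,0,0]],
  ],
)

```text
time_s: 3.15
ee_pos: [556.7, 158.4, 210.6]
ee_rot: [-0.0, 0.731, 0.682, -0.0]
ft_force: [-0.2, 0.7, -0.1]
finger_gap: 49.5
```

Run:
```python
from h import *
delta([561,168,205],-3.9)
k=K("wrist"); im=save("wrist","w1"); print([x if not hasattr(x,'shape') else x.round(3).tolist() for x in k])
np.save("kw1.npy",k[3])
C=np.array([561,168.]);a=np.radians(-3.9);R=np.array([[np.cos(a),-np.sin(a)],[np.sin(a),np.cos(a)]])
for sx,sy in[(-5,-50),(5,-50),(5,50),(-5,50)]: print(np.round(proj("wrist",[*(C+R@[sx,sy]),102],k),1))
cv2.imwrite("pics/w1b.png",cv2.resize(im[:,:,::-1],(800,500),interpolation=3))
```

```text
t 3.15 tcp [556.7 158.4 210.6] F [-0.2   0.75 -0.14] M [-0.   -0.07  0.03] gap 49.5
shift [9.84 3.6  5.58] turn [-0.03  0.03 -0.07]
[304.004, 319.97944696371985, 197.6761294993699, [[0.998, -0.067, -0.018, 561.424], [-0.07, -0.968, -0.242, 224.973], [-0.001, 0.243, -0.97, 378.612], [0.0, 0.0, 0.0, 1.0]]]
[318.8 235.4]
[329.1 235.4]
[329.7 129.5]
[318.5 129.6]
```

View pics/w1b.png

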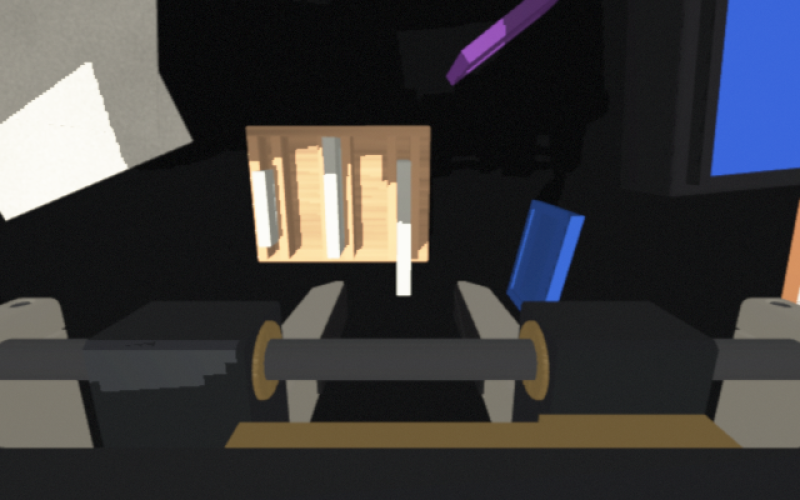

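The cassette's top edge shows at raw pixels about (318–329, 128–236). The prediction was (318.5–329.7, 129.5–235.4), so the estimate agrees to about 1 mm. I centre over it and go down.

send_rows(
  targets=[
    [[9.9,3.1,6,0,0,0],[0,0,25,0,0,0],[0,0,35,0,0,0],[0,0,35,0,0,0],[0,0,25,0,0,0],[0,0,12.5,0,0,0],[0,0,0,0,0,0],[0,0,0,0,0,0],[0,0,0,0,0,0]],
  ],
)

```text
time_s: 4.1
ee_pos: [562.3, 169.1, 73.9]
ee_rot: [0.001, 0.731, 0.682, 0.001]
ft_force: [-0.2, -0.3, 0.1]
finger_gap: 50.0
```

Run:
```python
from h import *
delta([560.5,168.2,72],-3.9)
```

```text
t 4.1 tcp [562.3 169.1  73.9] F [-0.16 -0.29  0.14] M [-0.04 -0.08  0.01] gap 50.0
shift [-1.01 -1.73  1.87] turn [ 0.18 -0.03 -0.05]
```

send_rows(
  targets=[
    [[-1,-1.7,1.9,0,0,0],[0,0,0,0,0,0],[0,0,0,0,0,0]],
  ],
)

```text
time_s: 4.4
ee_pos: [559.3, 168.1, 70.7]
ee_rot: [0.0, 0.731, 0.682, 0.0]
ft_force: [-1.3, -0.1, -0.2]
finger_gap: 50.2
```

send_rows(
  targets=[
    [[0,0,0,0,0,0],[0,0,0,0,0,0],[0,0,0,0,0,0],[0,0,0,0,0,0],[0,0,0,0,0,0],[0,0,0,0,0,0],[0,0,0,0,0,0],[0,0,0,0,0,0],[0,0,0,0,0,0],[0,0,0,0,0,0]],
  ],
  jaw=0,
)

```text
time_s: 5.4
ee_pos: [559.2, 168.1, 70.2]
ee_rot: [-0.0, 0.731, 0.682, 0.0]
ft_force: [0.9, -0.2, 0.0]
finger_gap: 9.6
```

Run:
```python
from h import *
for i in range(3): delta([560.5,168.2,72],-3.9)
```

```text
t 5.4 tcp [559.2 168.1  70.2] F [ 0.94 -0.17  0.01] M [ 0.01 -0.18  0.05] gap 9.6
shift [ 0.19  1.3  -1.78] turn [ 0.   -0.   -0.04]
t 5.4 tcp [559.2 168.1  70.2] F [ 0.94 -0.17  0.01] M [ 0.01 -0.18  0.05] gap 9.6
shift [ 0.19  1.3  -1.78] turn [ 0.   -0.   -0.04]
t 5.4 tcp [559.2 168.1  70.2] F [ 0.94 -0.17  0.01] M [ 0.01 -0.18  0.05] gap 9.6
shift [ 0.19  1.3  -1.78] turn [ 0.   -0.   -0.04]
```

send_rows(
  targets=[
    [[0,0,-3,0,0,0],[0,0,-6,0,0,0],[0,0,-12,0,0,0],[0,0,-20,0,0,0],[0,0,-25,0,0,0],[0,0,-25,0,0,0],[0,0,-20,0,0,0],[0,0,-12,0,0,0],[0,0,-5,0,0,0],[0,0,-2,0,0,0],[0,0,0,0,0,0]],
  ],
)

```text
time_s: 6.5
ee_pos: [558.7, 168.0, 199.6]
ee_rot: [-0.0, 0.731, 0.682, -0.001]
ft_force: [-0.1, -0.4, -1.5]
finger_gap: 10.0
```

send_rows(
  targets=[
    [[-10,1,0,0,0,0],[-20,2,0,0,0,0],[-30,3,0,0,0,0],[-35,4,0,0,0,0],[-38,5,0,0,0,0],[-38,5,0,0,0,0],[-35,4,0,0,0,0],[-28,3,0,0,0,0],[-20,2,0,0,0,0],[-10,1,0,0,0,1.4],[0,0,0,0,0,2],[0,0,0,0,0,0]],
  ],
)

```text
time_s: 7.7
ee_pos: [570.5, -97.5, 199.6]
ee_rot: [-0.001, 0.752, 0.66, -0.0]
ft_force: [0.2, 0.4, -2.6]
finger_gap: 10.1
```

send_rows(
  targets=[
    [[0,0,0,0,0,0],[0,0,0,0,0,0],[0,0,0,0,0,0],[0,0,0,0,0,0],[0,0,0,0,0,0]],
  ],
)

```text
time_s: 8.2
ee_pos: [571.0, -97.1, 200.3]
ee_rot: [0.0, 0.751, 0.661, 0.0]
ft_force: [-0.5, 0.6, -2.5]
finger_gap: 9.8
```

Run:
```python
from h import *
delta([571.3,-217.8,200],-7.3)
k=K("wrist"); im=save("wrist","w2"); np.save("kw2.npy",k[3])
cv2.imwrite("pics/w2b.png",cv2.resize(im[:,:,::-1],(800,500),interpolation=3))
C=np.array([571.3,-217.8]);a=np.radians(-7.3);R=np.array([[np.cos(a),-np.sin(a)],[np.sin(a),np.cos(a)]])
for sx,sy,z in[(-55,-80,15),(55,-80,15),(55,80,15),(-55,80,15),(0,0,45),(-15,-38,45),(15,38,45)]: print(sx,sy,(1.25*np.array(proj("wrist",[*(C+R@[sx,sy]),z],k))).round(1))
```

```text
t 8.2 tcp [571.  -97.1 200.3] F [-0.51  0.63 -2.51] M [-0.09 -0.13 -0.02] gap 9.8
shift [-119.69   15.66    0.32] turn [ 0.01  0.   -0.01]
-55 -80 [363.4 408.2]
55 -80 [466.1 408.2]
55 80 [472.9 265.1]
-55 80 [359.5 265.1]
0 0 [416.7 355.5]
-15 -38 [400.8 390.9]
15 38 [433.4 318.3]
```

View pics/w2b.png

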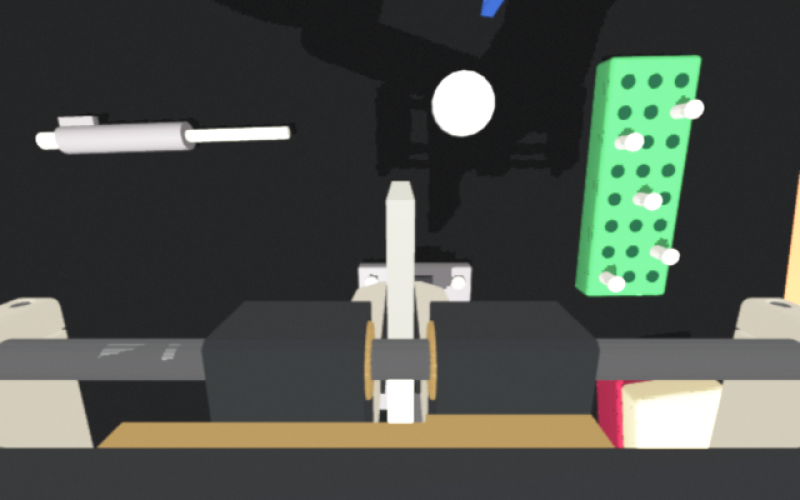

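The stand's near edge is at (358–471, 264), within about 1.5 px of the prediction, but the slot is hidden behind the fingers. The cassette is centred in the pads at u=400. I pass over to the far side of the stand to see the slot.

send_rows(
  targets=[
    [[-12,1,0,0,0,0],[-25,2,0,0,0,0],[-35,2,0,0,0,0],[-38,2,0,0,0,0],[-38,2,0,0,0,0],[-36,2,0,0,0,0],[-28,2,0,0,0,0],[-18,2,0,0,0,0],[-8,1,0,0,0,0],[-2,0,0,0,0,0],[0,0,0,0,0,0],[0,0,0,0,0,0]],
  ],
)

```text
time_s: 9.45
ee_pos: [556.5, -336.0, 200.4]
ee_rot: [-0.0, 0.75, 0.661, 0.0]
ft_force: [0.7, -0.4, -1.2]
finger_gap: 9.9
```

send_rows(
  targets=[
    [[0,0,0,0,0,0],[0,0,0,0,0,0],[0,0,0,0,0,0]],
  ],
)

```text
time_s: 9.75
ee_pos: [556.4, -336.9, 200.5]
ee_rot: [0.0, 0.751, 0.661, 0.0]
ft_force: [0.3, -0.1, -1.9]
finger_gap: 9.7
```

Run:
```python
from h import *
delta([571.3,-217.8,200],-7.3)
k=K("wrist"); im=save("wrist","w3"); np.save("kw3.npy",k[3])
C=np.array([571.3,-217.8]);a=np.radians(-7.3);R=np.array([[np.cos(a),-np.sin(a)],[np.sin(a),np.cos(a)]])
for sx,sy,z in[(-55,-80,15),(55,-80,15),(55,80,15),(-55,80,15),(0,0,45),(-15,-38,45),(15,38,45),(-13.5,60,97),(13.5,60,97),(13.5,-60,97),(-13.5,-60,97)]: print(sx,sy,(np.array(proj("wrist",[*(C+R@[sx,sy]),z],k))).round(1))
# crop u 250..410, v 60..180  x5
cv2.imwrite("pics/w3c.png",cv2.resize(im[60:180,250:410,::-1],(800,600),interpolation=3))
```

```text
t 9.75 tcp [ 556.4 -336.9  200.5] F [ 0.33 -0.09 -1.87] M [-0.08 -0.06  0.  ] gap 9.7
shift [119.99  -0.3    0.45] turn [0.01 0.   0.01]
-55 -80 [271.9 145.6]
55 -80 [367.6 145.6]
55 80 [373.5 -12.8]
-55 80 [265.8 -12.8]
0 0 [319.7  66.1]
-15 -38 [305.  106.2]
15 38 [335.3  23.6]
-13.5 60 [302.2 -28.9]
13.5 60 [337.  -28.9]
13.5 -60 [335.2 129.5]
-13.5 -60 [304.2 129.6]
```

View pics/w3c.png

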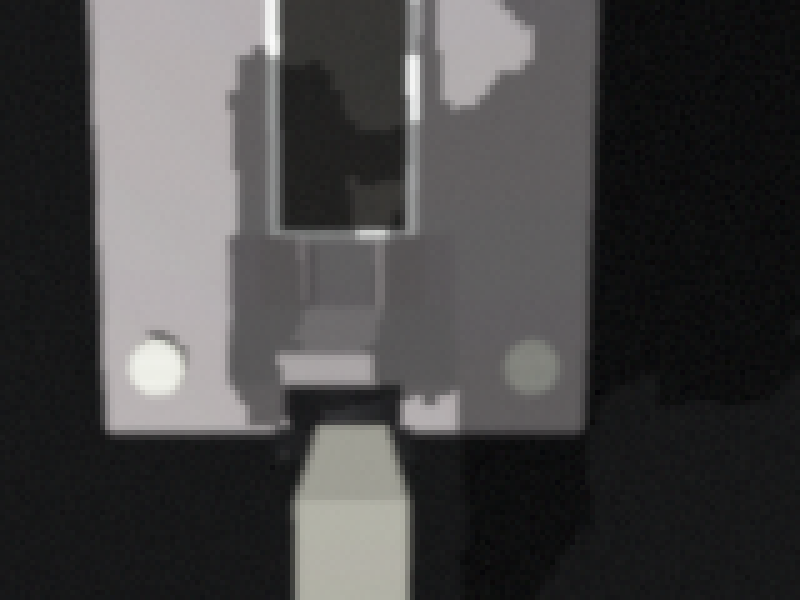

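The slot shows up clearly. Its centre lines are at raw u≈318.1 and the cassette in hand is at u≈320.0, so the slot is 1.8 mm towards tool −y. Yaw matches, because both base edges are symmetric. The near base edge at v=146.1 is within 0.5 mm of the prediction along y. I move over the slot and go down to just above the flare.

send_rows(
  targets=[
    [[8,-0.8,0,0,0,0],[18,-1,0,0,0,0],[25,0,0,0,0,0],[27,0,0,0,0,0],[22,0,0,0,0,0],[14,0,0,0,0,0],[6,0,0,0,0,0],[0,0,0,0,0,0],[0,0,12,0,0,0],[0,0,15,0,0,0],[0,0,10,0,0,0],[0,0,3,0,0,0]],
  ],
)

```text
time_s: 11.0
ee_pos: [568.6, -218.5, 158.0]
ee_rot: [-0.002, 0.751, 0.66, -0.001]
ft_force: [-0.0, 0.3, -2.2]
finger_gap: 9.7
```

send_rows(
  targets=[
    [[0,0,0,0,0,0],[0,0,0,0,0,0],[0,0,0,0,0,0],[0,0,0,0,0,0]],
  ],
)

```text
time_s: 11.4
ee_pos: [570.0, -218.4, 160.9]
ee_rot: [0.001, 0.751, 0.66, 0.0]
ft_force: [-0.0, 0.1, -2.5]
finger_gap: 9.6
```

Run:
```python
from h import *
C=np.array([571.3,-217.8]);a=np.radians(-7.3)
T=C+np.array([np.cos(a),np.sin(a)])*-1.5
print(T); delta([*T,160],-7.3)
im=save("side","s4")
f=proj("side",[*T,100]); print(f); u,v=int(f[0]),int(f[1])
cv2.imwrite("pics/s4c.png",cv2.resize(im[v-50:v+50,u-65:u+65,::-1],(780,600),interpolation=3))
```

```text
[ 569.81215834 -217.60940309]
t 11.4 tcp [ 570.  -218.4  160.9] F [-0.02  0.08 -2.51] M [ 0.03 -0.1  -0.02] gap 9.6
shift [ 0.73 -0.33  0.92] turn [ 0.06  0.03 -0.04]
(np.float64(366.48185539906694), np.float64(155.3468811200106))
```

View pics/s4c.png

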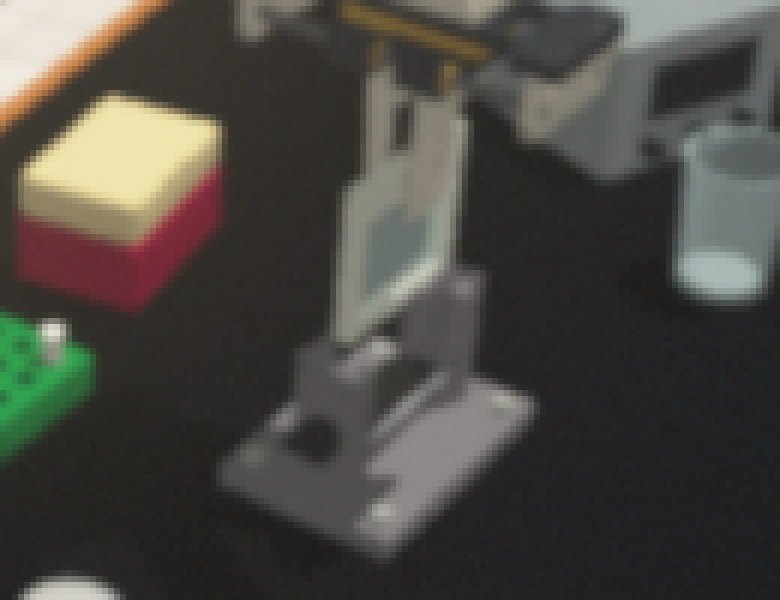

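The side view shows the cassette upright right above the slot, at crop (400,330), with the channels on both sides. I lower it slowly and watch the forces.

send_rows(
  targets=[
    [[0.5,0,4,0,0,0],[0,0,5,0,0,0],[0,0,5,0,0,0],[0,0,4,0,0,0],[0,0,4,0,0,0],[0,0,4,0,0,0],[0,0,3,0,0,0],[0,0,0,0,0,0],[0,0,0,0,0,0]],
  ],
)

```text
time_s: 12.35
ee_pos: [569.8, -217.7, 131.3]
ee_rot: [-0.0, 0.751, 0.66, -0.0]
ft_force: [0.5, -0.0, -0.9]
finger_gap: 9.8
```

```bash
python3 -c "
from h import *
delta([569.8,-217.6,116],-7.3)"
```

```text
t 12.35 tcp [ 569.8 -217.7  131.3] F [ 0.51 -0.03 -0.95] M [-0.03 -0.07 -0.06] gap 9.8
shift [ 0.1   0.   15.25] turn [-0.   -0.   -0.04]
```

No contact forces of note, and the underside is at about 73 mm, inside the straight part. I continue to about 57 mm and pause there for step 1.

send_rows(
  targets=[
    [[0,0,3,0,0,0],[0,0,4,0,0,0],[0,0,4,0,0,0],[0,0,4,0,0,0],[0,0,0,0,0,0],[0,0,0,0,0,0],[0,0,0,0,0,0]],
  ],
)

```text
time_s: 13.05
ee_pos: [569.9, -217.8, 116.4]
ee_rot: [0.0, 0.751, 0.66, 0.0]
ft_force: [0.5, -0.0, -1.9]
finger_gap: 9.8
```

send_rows(
  targets=[
    [[0,0,2,0,0,0],[0,0,2,0,0,0],[0,0,2,0,0,0],[0,0,2,0,0,0],[0,0,0,0,0,0],[0,0,0,0,0,0],[0,0,0,0,0,0]],
  ],
)

```text
time_s: 13.75
ee_pos: [569.8, -217.8, 108.3]
ee_rot: [0.0, 0.751, 0.66, 0.0]
ft_force: [-0.5, -0.1, -1.2]
finger_gap: 9.9
```

```bash
python3 -c "
from h import *
delta([569.8,-217.6,95],-7.3)"
```

```text
t 13.75 tcp [ 569.8 -217.8  108.3] F [-0.53 -0.07 -1.2 ] M [-0.03 -0.06 -0.03] gap 9.9
shift [ 0.15 -0.07 13.35] turn [ 0.01  0.01 -0.04]
```

send_rows(
  targets=[
    [[0,0,1,0,0,0],[0,0,1,0,0,0],[0,0,1,0,0,0],[0,0,1,0,0,0],[0,0,1,0,0,0],[0,0,0,0,0,0],[0,0,0,0,0,0]],
  ],
)

```text
time_s: 14.45
ee_pos: [569.8, -217.7, 103.3]
ee_rot: [0.0, 0.751, 0.66, 0.0]
ft_force: [0.5, 0.2, -1.3]
finger_gap: 9.5
```

send_rows(
  targets=[
    [[0,0,1,0,0,0],[0,0,1,0,0,0],[0,0,1,0,0,0],[0,0,0,0,0,0],[0,0,0,0,0,0]],
  ],
)

```text
time_s: 14.95
ee_pos: [569.9, -217.7, 100.6]
ee_rot: [0.0, 0.751, 0.66, 0.0]
ft_force: [-1.6, 0.7, 3.5]
finger_gap: 10.0
```

send_rows(
  targets=[
    [[0,0,1,0,0,0],[0,0,1,0,0,0],[0,0,0,0,0,0],[0,0,0,0,0,0]],
  ],
)

```text
time_s: 15.35
ee_pos: [569.9, -217.7, 98.6]
ee_rot: [0.0, 0.751, 0.66, 0.0]
ft_force: [-2.0, 0.5, 5.9]
finger_gap: 10.2
```

send_rows(
  targets=[
    [[0,0,1,0,0,0],[0,0,1,0,0,0],[0,0,1,0,0,0],[0,0,0.4,0,0,0],[0,0,0,0,0,0],[0,0,0,0,0,0]],
  ],
)

```text
time_s: 15.95
ee_pos: [569.9, -217.7, 95.7]
ee_rot: [0.0, 0.751, 0.66, 0.0]
ft_force: [-2.7, 3.1, 7.4]
finger_gap: 9.8
```

```bash
python3 -c "
from h import *
delta([569.8,-217.6,95],-7.3)
save('side','s5');delta([569.8,-217.6,95],-7.3)
im=cv2.imread('pics/s5.png');cv2.imwrite('pics/s5c.png',cv2.resize(im[105:205,301:431],(780,600),interpolation=3))"
```

```text
t 15.95 tcp [ 569.9 -217.7   95.7] F [-2.68  3.09  7.41] M [0.3  0.61 0.03] gap 9.8
shift [ 0.14 -0.12  0.66] turn [ 0.03  0.02 -0.04]
t 16.0 tcp [ 569.9 -217.7   95.7] F [-3.17  1.47  8.57] M [ 0.3   0.64 -0.01] gap 9.8
shift [ 0.12 -0.12  0.7 ] turn [ 0.03  0.02 -0.03]
```

View pics/s5c.png

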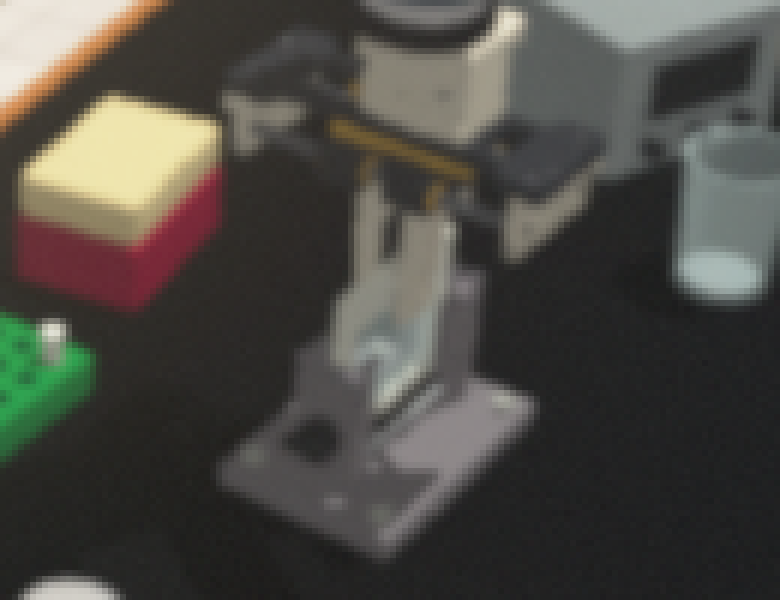

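The cassette sits in both channels with its lower edge on the bed, at crop (400,410). Depth gives about 10.3 N, and the force reading plus weight gives about 10 N. I press 0.7 mm more and hold.

send_rows(
  targets=[
    [[0,0,0.7,0,0,0],[0,0,0,0,0,0],[0,0,0,0,0,0],[0,0,0,0,0,0]],
  ],
)

```text
time_s: 16.4
ee_pos: [569.9, -217.7, 95.1]
ee_rot: [0.0, 0.751, 0.66, 0.0]
ft_force: [-3.1, 1.1, 9.4]
finger_gap: 9.7
```

send_rows(
  targets=[
    [[0,0,0,0,0,0],[0,0,0,0,0,0],[0,0,0,0,0,0],[0,0,0,0,0,0],[0,0,0,0,0,0],[0,0,0,0,0,0],[0,0,0,0,0,0],[0,0,0,0,0,0],[0,0,0,0,0,0],[0,0,0,0,0,0],[0,0,0,0,0,0],[0,0,0,0,0,0]],
  ],
)

```text
time_s: 17.6
ee_pos: [569.9, -217.8, 95.1]
ee_rot: [0.0, 0.751, 0.66, 0.0]
ft_force: [-1.9, 1.8, 8.9]
finger_gap: 10.3
```

send_rows(
  targets=[
    [[0,0,0,0,0,0],[0,0,0,0,0,0],[0,0,0,0,0,0],[0,0,0,0,0,0],[0,0,0,0,0,0],[0,0,0,0,0,0],[0,0,0,0,0,0],[0,0,0,0,0,0],[0,0,0,0,0,0],[0,0,0,0,0,0],[0,0,0,0,0,0],[0,0,0,0,0,0]],
  ],
)

```text
time_s: 18.8
ee_pos: [569.9, -217.8, 95.1]
ee_rot: [0.0, 0.751, 0.66, 0.0]
ft_force: [-3.6, 1.8, 9.3]
finger_gap: 9.8
```

send_rows(
  targets=[
    [[0,0,0,0,0,0],[0,0,0,0,0,0],[0,0,0,0,0,0],[0,0,0,0,0,0],[0,0,0,0,0,0],[0,0,0,0,0,0],[0,0,0,0,0,0],[0,0,0,0,0,0],[0,0,0,0,0,0],[0,0,0,0,0,0],[0,0,0,0,0,0],[0,0,0,0,0,0]],
  ],
)

```text
time_s: 20.0
ee_pos: [569.9, -217.8, 95.1]
ee_rot: [0.0, 0.751, 0.66, 0.0]
ft_force: [-3.0, 1.8, 9.2]
finger_gap: 10.1
```

Run:
```python
from h import *
F=[]
for i in range(10): bot.snapshot("wrist"); F.append(bot.sense()["ft_force"])
print(np.mean(F,0).round(2),np.std(F,0).round(2)); delta([569.8,-217.6,95],-7.3)
```

```text
[-2.7   1.39  9.37] [0.72 0.5  0.36]
t 20.5 tcp [ 569.9 -217.8   95.1] F [-1.32  1.13  8.89] M [0.34 0.61 0.01] gap 9.6
shift [ 0.14 -0.14  0.09] turn [ 0.04  0.02 -0.03]
```

The push has been steady for over 4 s, at 9.4 N at the wrist plus about 2 N of weight, so about 11 N on the bed. That agrees with roughly 8 mm of travel.

```bash
python3 -c "
from station import bot
print(bot.hand_in()); s=bot.sense(); print(s['ee_pos'],s['ft_force'],s['finger_gap'])"
```

```text
the job is handed in; nothing more can be done
None
the job is handed in; nothing more can be done
```

I lifted the tall white cassette out of the rack's far groove and lowered it slowly into the stand's slot. I pressed it onto the bed, held it for about 4.5 s, and handed in with the grip still closed and pushing.

**Last checks before hand-in:**
- **Position:** the TCP was steady at [569.9, -217.8, 95.1] mm, about 8 mm below first contact with the bed. The fingers were closed on the 10 mm plate. The side view before the last 0.7 mm of pressing showed the cassette in both channels.
- **Force:** the wrist read 9.4 ± 0.4 N upward. Adding about 2 N for the cassette's weight gives about 11 N on the bed, which agrees with the estimate from the travel.

**What disagreed or was not checked:**
- The camera measurements differed by about 1.5 mm across the slot. I used the close wrist view.
- About 3 N of sideways force stayed while pressing, so the cassette probably touches a slot wall lightly.
- I planned to read the state once more after hand-in, but the robot no longer answered. I also took no final picture of the bystanders; nothing I did came near them.

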